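Release the safety catch and open the blue test box

ROBOT

A 7-joint arm with a two-finger parallel gripper is mounted at the origin on the work surface. World frame = base frame: x ahead of the robot, y to its left, z up, the work surface at z = 0. Lengths are in mm, angles in rad, forces in N, time in s.
With the tool pointing down it reaches from about 350 to 900 mm from the base axis. Payload 19.9 kg.
Tool frame: the origin (TCP) lies midway between the tips of the shut fingers; the grasp point (between the pads) lies 19 mm behind it (bot.tcp_to_grasp is the distance from the TCP to the grasp point, in mm); z points along the fingers, y is the line along which they close (so a half turn about z gives the same grasp; the last joint's range is limited). The gripper opens to 94 mm and grips with 3 to 60 N. Pads are 16 mm wide; open, the fingers measure 119 mm over their backs; the gripper's body (75 mm by 177 mm) begins 78 mm behind the grasp point.
Start: joints at [1.276, 0.417, -0.01, 1.614, 0.005, 1.111, -0.053], TCP at [156.922, -604.958, 205.425] pointing down, gripper open.
Joint ranges: [-2.81, 2.81], [-0.39, 2.02], [-1.27, 1.25], [0.06, 2.57], [-1.19, 4.33], [0.19, 2], [-2.82, 2.82]. Speed limits (rad/s): [1.89, 1.89, 2.39, 2.39, 3.01, 3.01, 3.01].

INTERFACE

Orientations are given as a rotation vector (axis times angle).
In Python, from plant import bot gives the robot as it stands.
- The arm moves only by the shell command python3 -m handwheel 'ROWS' [FORCE]. ROWS is JSON, a list of rows, each a list of 5 numbers: the gripper command: -1 is shut, 1 is fully open, values between are in proportion, then the shift along the tool's x, y, z as a fraction of full scale, then the turn about the tool's z as a fraction of full scale. In form: [[fingers, dx, dy, dz, yaw], ...]. A call has 1 to 20 rows; each row is the pose to reach, as a shift and turn from the pose commanded when the call began, along the tool's axes at that moment; what a row does not reach only later rows make up. Full scale, the value 1, is 0.5 m for a shift and 90 degrees for a turn. A row lasts 1/10 s, in which the tool goes at most 50 mm and 8.59 degrees, less where a joint would pass 70% of its speed; a pose out of reach is approached as far as the arm can. A call with a number of a shift or a turn outside -1 to 1 is refused whole. A call with a gripper value outside its range is refused whole. The fingers move at their own pace and stop on an object; FORCE is the grip in N (left out, the last holds). Time passes only in rows, so rows that repeat a pose let the fingers close. It gives the time, the measured TCP pose, the force, the opening and the grip force at its end, in the units of the state.
- bot.get_obs(): the state, without advancing time (a new reading comes with each control period).
- bot.snapshot(name): name is "side" or "top"; returns a dict with "image" (400x640x3 uint8, red, green, blue), "depth" (400x640 float32, mm along the optical axis (not along the pixel's ray), 0 where there is no reading), "intrinsics" (3x3 intrinsics, pixels), "D" ([k1, k2, p1, p2, k3] as OpenCV has them; the pictures are not rectified), "camera_from_world" (4x4, takes a point from world to camera coordinates). Camera axes: x right, y down, z forward; pixel columns grow to the right and rows downward; lengths in mm; the calibration is good to about 2 mm. A picture is of the moment at which its call begins.
- bot.job_done(): hands the job in; it is judged then, once.
The state is a dict: "time": time; "q": joint angles; "joint_vel": joint speeds; "joint_torque": joint torques, N m; "ee_pos": TCP position; "eef_rot": TCP orientation; "wrist_force": force on the tool from outside, world axes, zero at the start; "wrist_torque": the same for the moment, N m; "width": finger opening in mm; "gripper_force": force on a finger pad.
Only numpy, scipy, OpenCV 4.12 (cv2) and the standard library are available. Lean on these libraries where they do the work, as an engineer would, in place of code of your own. Each camera call takes 0.05 s, during which the arm holds its last target. There are 200 camera calls.

TASK

Open the door of the blue cable-test box on the bench: reach down through the gap behind the top of its door, press the orange safety catch down and, keeping it pressed, pull the door towards you until it is off the catch, then swing it well open, past 45 degrees, and let go. Leave the grey box on its catch.

Things in the scene. Friction and masses are not known exactly. Their poses are not given: they have to be found in the camera images.
- blue_pad (a point): Centre of the top face of the orange catch pad behind the door of the BLUE test box: a flat level plate 55 (x) by 46 (y) by 6 mm (z), 25 mm below the door's top, free from above through the gap behind the door. Axes turn with the door: x from the door's front to its back, y towards its hinge, z up. Back of the door 29.5 mm away along -x, free edge 40 mm along -y, hinge axis at x -41.5, y +160 mm.
- blue_hinge (a point): Top end of the blue door's upright hinge axis, on its front face, 240 mm above the bench; axes as for the pad. Door 12 mm thick, 200 wide, no handle: pull it from behind or pinch its top edge. Box 200 mm deep. Over the pad the roof has a notch 64 mm wide; 50 mm or more lie free between door and notch edge. On the roof, over 60 mm behind the pad: carrying handle 25 mm high, solder reel 36 mm.
- blue_catch (a joint): How far the blue box's catch is pressed, m: 0 = up, 0.018 = fully down; it springs back up by itself (3 N to start it, 7 N fully down). Its hook clears the keeper when pressed 0.008 or more; 0.011 to 0.016 is a good depth.
- blue_door (a joint): Angle of the blue box's door, rad: 0 = shut, growing as its free edge swings towards the robot (clockwise seen from above, hinge at the robot's left), up to 1.75. At the start it stands ajar, at most 0.21, where the catch holds it; with the catch down it is off the keeper beyond about 0.38. It moves with about 1 N at the pad and stays where it is left.
- grey_door (a joint): Angle of the door of the GREY test box beside it, rad, same build with the same orange pad; it is ajar on its catch and must stay so (below 0.3).

How it is judged (in metres and radians):
On the way, in this order (a step that is already met when the one before it is completed fails the run):
1. the catch of the blue box is pressed down while its door is still on the catch (value of joint blue_catch above 0.007 m and value of joint blue_door below 0.3 rad), for 0.1 s.
2. the blue door is swung well open (past about 45 degrees) (value of joint blue_door above 0.75 rad), for 0.1 s.
At the end, for the whole second after the job is handed in: The blue box's door stands still, open by more than 0.75 rad (43 degrees), its catch let go and sprung back up (within 3 mm), and the grey box's door is still on its catch (less than 0.3 rad open) (value of joint blue_door above 0.75 rad and velocity of joint blue_door between -0.05 and 0.05 rad/s and value of joint blue_catch below 0.003 m and value of joint grey_door below 0.3 rad); the robot touches nothing.
It fails at once if the grey box's door is taken off its catch (value of joint grey_door above 0.3 rad).
It also fails if it takes over 38 s, if anything falls off the work surface, if the arm or the gripper's body presses on something with over 40 N, if the wrist force passes 120 N, or if a joint passes its speed limit or range.

## Working session

There is one attempt and no reset: what is moved stays moved. The work goes in short steps, Python scripts to look and compute and a shell command to move; the robot and the scene stay as the last step left them, time stands still between calls to the robot, and variables do not carry over. Pictures are saved under pics/ and viewed, at most 10 in all, crops included, and the job is handed in when it is done.

```bash
ls; mkdir -p pics; python3 - <<'E'
from plant import bot
import cv2,numpy as np
o=bot.get_obs();print({k:np.round(v,3) for k,v in o.items()})
for n in("top","side"):
    s=bot.snapshot(n);np.savez(f"pics/{n}0.npz",**s);cv2.imwrite(f"pics/{n}0.png",s["image"][:,:,::-1]);print(s["intrinsics"],s["D"],s["camera_from_world"])
E
```

```text
pics
{'time': np.float64(0.0), 'q': array([ 1.275,  0.418, -0.01 ,  1.614,  0.005,  1.111, -0.053]), 'joint_vel': array([-0.001, -0.001, -0.001,  0.   , -0.001, -0.   ,  0.   ]), 'joint_torque': array([ 0.0000e+00, -8.5127e+01,  6.3900e-01, -4.2598e+01, -4.9000e-02,
        1.9000e-02,  0.0000e+00]), 'ee_pos': array([ 156.816, -604.61 ,  204.82 ]), 'eef_rot': array([-3.115, -0.397,  0.   ]), 'wrist_force': array([-0.932, -1.761, -0.748]), 'wrist_torque': array([ 0.018, -0.027,  0.008]), 'gripper_force': np.float64(0.0), 'width': np.float64(93.861)}
[[516.57464387   0.         316.72045973]
 [  0.         516.57464387 197.46665652]
 [  0.           0.           1.        ]] [0.01674886 0.         0.         0.         0.        ] [[-1.64093174e-04 -9.99991609e-01 -4.09317236e-03  5.32476355e+01]
 [-9.83591823e-01  8.99841004e-04 -1.80405975e-01  6.22087718e+02]
 [ 1.80408145e-01  3.99640747e-03 -9.83583718e-01  1.28610706e+03]
 [ 0.00000000e+00  0.00000000e+00  0.00000000e+00  1.00000000e+00]]
[[488.86420968   0.         317.35983145]
 [  0.         488.86420968 199.54888257]
 [  0.           0.           1.        ]] [-0.12037369  0.          0.          0.          0.        ] [[-9.41246669e-01 -3.37496803e-01 -1.22725657e-02  6.08916579e+02]
 [-1.63859587e-01  4.88160900e-01 -8.57233324e-01  2.20719616e+02]
 [ 2.95304493e-01 -8.04857033e-01 -5.14781908e-01  1.18916762e+03]
 [ 0.00000000e+00  0.00000000e+00  0.00000000e+00  1.00000000e+00]]
```

View pics/top0.png

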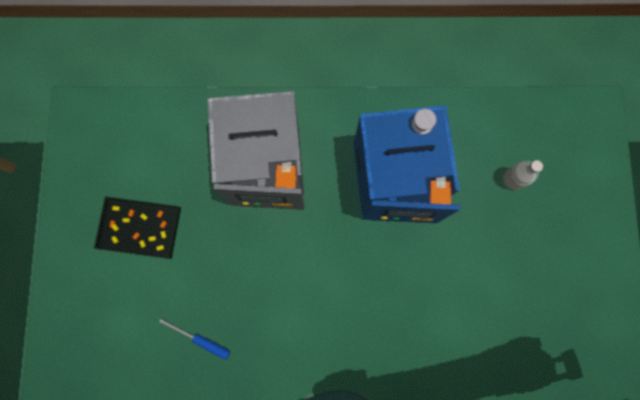

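View pics/side0.png

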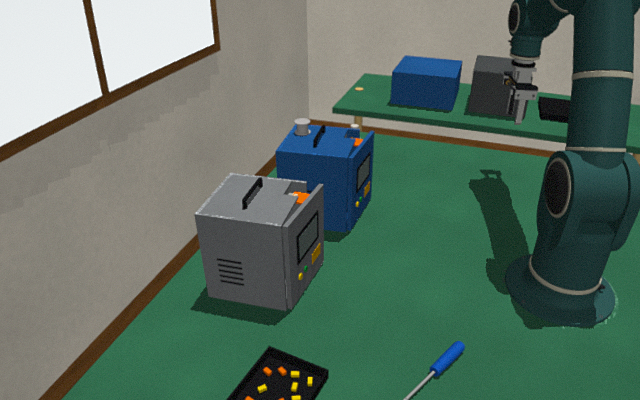

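The top view shows the blue box at about (360–457, 108–222), its orange pad near (440, 190), and the grey box's pad near (286, 176). The side view shows both doors ajar. Next I'll enlarge the blue door area.

```bash
cat > h.py <<'E'
import numpy as np,cv2
def world(s,uv,depth=None,z=None):
    K,D,T=s["intrinsics"],s["D"],s["camera_from_world"]
    n=cv2.undistortPoints(np.array([[uv]],float),K,D)[0,0]; r=T[:3,:3].T@np.r_[n,1]; c=-T[:3,:3].T@T[:3,3]
    t=depth if z is None else (z-c[2])/r[2]
    return c+t*r
E
python3 - <<'E'
import numpy as np,cv2
from h import world
s=np.load("pics/top0.npz");im=s["image"][:,:,::-1]
c=cv2.resize(im[160:230,350:470],None,fx=6.5,fy=6.5,interpolation=cv2.INTER_CUBIC);cv2.imwrite("pics/crop1.png",c)
hsv=cv2.cvtColor(np.ascontiguousarray(im),cv2.COLOR_BGR2HSV)
m=(hsv[...,0]>3)&(hsv[...,0]<18)&(hsv[...,1]>180)&(hsv[...,2]>120)
n,l,st,ce=cv2.connectedComponentsWithStats(m.astype(np.uint8))
for i in range(1,n):
    if st[i,4]>150:
        d=s["depth"][l==i]; print(st[i],ce[i],np.median(d),world(s,ce[i],np.median(d)))
        pts=np.argwhere(l==i)[:,::-1].astype(np.float32);print(cv2.boxPoints(cv2.minAreaRect(pts)).tolist())
E
```

```text
[276 166  20  21 322] [285.42236025 177.75465839] 1188.8561 [638.97350173 124.28127216 216.57910784]
[[276.0, 166.0], [295.0, 166.0], [295.0, 186.0], [276.0, 186.0]]
[431 181  20  22 315] [440.00634921 193.65714286] 1180.7615 [ 601.39430314 -229.27169204  216.47954264]
[[431.0, 181.0], [450.0, 181.0], [450.0, 202.0], [431.0, 202.0]]
```

View pics/crop1.png

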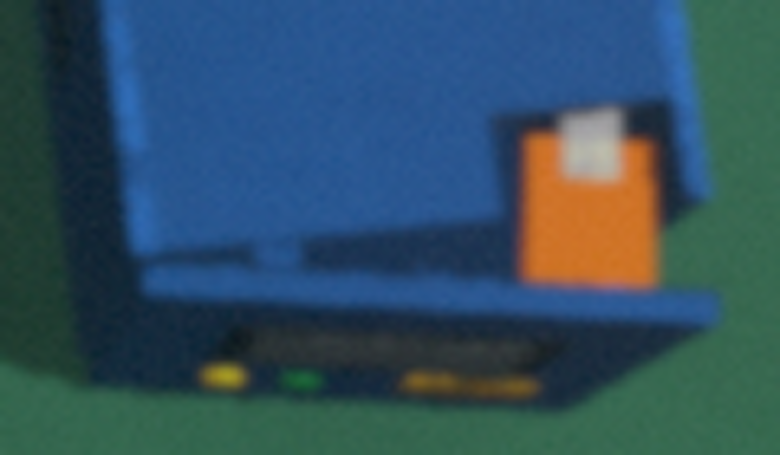

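```bash
python3 - <<'E'
import numpy as np
from h import world
s=np.load("pics/top0.npz")
f=lambda x,y:(350+(x+.5)/6.5-.5,160+(y+.5)/6.5-.5)
for n,p,z in [("hinge front",(145,296),240),("hinge back",(150,268),240),("free front",(717,327),240),("free back",(722,297),240),("pad BL",(522,132),215),("pad BR",(660,135),215),("pad FL",(522,284),215),("pad FR",(658,290),215),("notch L",(495,115),240),("notch R",(670,105),240),("roof corner R",(708,195),240),("white tl",(560,112),225),("white br",(622,183),225)]:
    print(n,world(s,f(*p),z=z).round(1))
d=s["depth"]
for v in range(172,214,2): print(v,[int(round(world(s,(u,v),d[v,u])[2])) if d[v,u] else 0 for u in range(424,464,3)])
E
```

```text
hinge front [571.  -70.9 240. ]
hinge back [580.8 -72.8 240. ]
free front [ 560.1 -266.1  240. ]
free back [ 570.5 -268.4  240. ]
pad BL [ 633.9 -207.8  215. ]
pad BR [ 632.8 -256.4  215. ]
pad FL [ 579.4 -205.7  215. ]
pad FR [ 577.2 -253.1  215. ]
notch L [ 634.5 -193.2  240. ]
notch R [ 638.  -253.8  240. ]
roof corner R [ 606.2 -265.4  240. ]
white tl [ 638.9 -219.2  225. ]
white br [ 613.5 -239.7  225. ]
172 [241, 243, 239, 241, 241, 247, 241, 242, 245, 242, 240, -3, 3, 2]
174 [240, 241, 243, 242, 245, 239, 242, 243, 240, 241, 243, 2, 0, 0]
176 [241, 240, 237, 242, 246, 240, 234, 221, 222, 228, 240, 5, -3, 0]
178 [237, 223, 31, 60, 214, 213, 213, 173, 203, 224, 242, 1, 8, 2]
180 [245, 15, 25, 59, 217, 215, 214, 168, 198, 225, 242, 242, 2, 3]
182 [243, 14, 213, 216, 220, 219, 0, 216, 215, 216, 238, 243, 4, 6]
184 [244, 10, 215, 216, 216, 214, 220, 217, 214, 215, 241, 237, 1, 0]
186 [239, 14, 214, 215, 221, 213, 214, 216, 211, 217, 235, 241, -4, 1]
188 [242, 16, 216, 218, 213, 215, 215, 218, 214, 209, 239, 238, -4, -7]
190 [242, 13, 211, 215, 217, 216, 216, 216, 216, 209, 234, 245, 1, 2]
192 [245, 9, 219, 219, 217, 212, 217, 217, 214, 211, 215, 7, 5, -4]
194 [13, 13, 218, 217, 217, 218, 215, 219, 218, 192, -2, 5, -1, 0]
196 [14, 16, 214, 219, 219, 217, 220, 215, 220, -2, 4, 2, 2, 5]
198 [12, 12, 213, 217, 221, 217, 214, 220, 215, -2, -1, 3, 4, 5]
200 [16, 18, 216, 216, 215, 215, 215, 216, 217, -1, 3, 0, 0, 2]
202 [12, 13, 218, 214, 222, 219, 212, 215, 215, 5, 3, 4, 2, 3]
204 [243, 242, 241, 243, 236, 240, 242, 239, 240, 243, 2, 2, 3, 3]
206 [237, 240, 240, 240, 239, 243, 241, 240, 240, 246, 238, 239, 3, -1]
208 [234, 237, 239, 239, 242, 241, 240, 241, 241, 243, 241, 241, 1, 0]
210 [211, 213, 216, 218, 221, 221, 221, 223, 225, 228, 228, 232, 2, 1]
212 [192, 192, 194, 195, 189, 189, 196, 200, 202, 199, 205, -3, -3, -2]
```

```bash
cat >> h.py <<'E'
from scipy.spatial.transform import Rotation as Ro
def plan(o,targets):
    R=Ro.from_rotvec(o["eef_rot"]).as_matrix(); y0=np.arctan2(R[1,0],R[0,0])
    for *p,yaw in targets: # yaw: world heading of tool x
        print((R.T@(np.array(p)-o["ee_pos"])/500).round(4), round((y0-yaw)/(np.pi/2),3))
E
python3 - <<'E'
from plant import bot;from h import *
o=bot.get_obs();a=-.056;ex=np.array([np.cos(a),np.sin(a)])
p=np.array([604,-231.5])-13*ex;print(p)
plan(o,[(*p,300,a),(*p,245,a)])
E
```

```text
[ 591.02037867 -230.77238044]
[ 1.0283 -0.506  -0.1897] 0.197
[ 1.0283 -0.5059 -0.0797] 0.197
```

```bash
python3 -m handwheel '[[-1,0,0,-0.1,0],[-1,0,0,-0.2,0],[-1,0.9,-0.44,-0.2,0.197],[-1,0.9,-0.44,-0.2,0.197],[-1,0.9,-0.44,-0.2,0.197],[-1,0.9,-0.44,-0.2,0.197],[-1,0.9,-0.44,-0.2,0.197],[-1,0.9,-0.44,-0.2,0.197],[-1,0.9,-0.44,-0.2,0.197],[-1,0.9,-0.44,-0.2,0.197],[-1,0.9,-0.44,-0.2,0.197],[-1,0.9,-0.44,-0.2,0.197],[-1,0.9,-0.44,-0.2,0.197],[-1,0.9,-0.44,-0.2,0.197],[-1,0.9,-0.44,-0.2,0.197],[-1,0.9,-0.44,-0.2,0.197]]'
python3 - <<'E'
from plant import bot;from h import *
o=bot.get_obs();plan(o,[(591,-230.8,300,-.056),(591,-230.8,250,-.056)])
E
```

```text
time: 1.7
ee_pos: [536.2, -280.5, 305.4]
eef_rot: [3.14, -0.091, -0.001]
wrist_force: [-0.6, -1.0, 0.0]
width: 0.6
gripper_force: 0.0
[ 0.1037 -0.1056  0.0108] -0.001
[ 0.1038 -0.1056  0.1108] -0.001
```

Moving above the pad at z≈255, then checking from the cameras before entering the gap.

```bash
python3 -m handwheel '[[-1,0.104,-0.1055,0,0],[-1,0.104,-0.1055,0,0],[-1,0.104,-0.1055,0.05,0],[-1,0.104,-0.1055,0.1,0],[-1,0.104,-0.1055,0.1,0],[-1,0.104,-0.1055,0.1,0]]'
python3 - <<'E'
from plant import bot;from h import *
o=bot.get_obs();print(o["ee_pos"],o["wrist_force"])
t=bot.snapshot("top")["image"][160:230,340:470,::-1];s=bot.snapshot("side")["image"][100:200,270:400,::-1]
cv2.imwrite("pics/c2.png",np.vstack([cv2.resize(t,(520,280),interpolation=2),cv2.resize(s,(416,320),interpolation=2)[:, :] if 0 else cv2.copyMakeBorder(cv2.resize(s,(416,320),interpolation=2),0,0,0,104,0)]))
E
```

```text
time: 2.3
ee_pos: [591.7, -230.3, 256.2]
eef_rot: [3.14, -0.09, -0.0]
wrist_force: [0.2, -0.4, 0.5]
width: 0.3
gripper_force: 0.0
[ 591.68688214 -230.26864572  256.16577272] [ 0.18064556 -0.35867332  0.48164173]
```

View pics/c2.png

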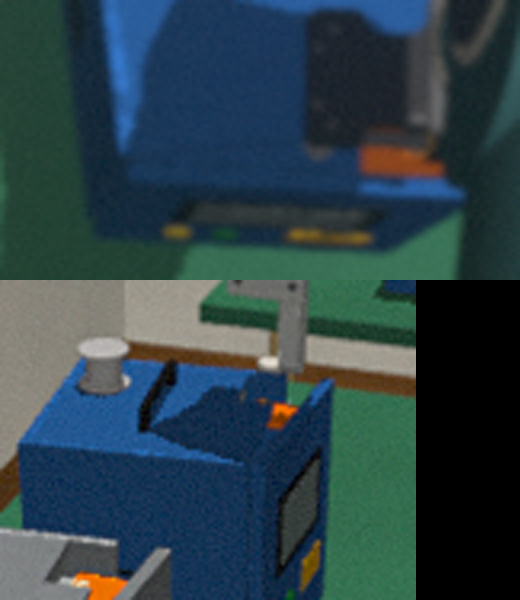

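The lower (side) view shows the finger tip at about (290, 370), straight above the orange pad (283, 415) and left of the door's top edge (325, 380). The upper view is mostly blocked by the gripper. Descending now.

```bash
python3 -m handwheel '[[-1,0,0,0.03,0],[-1,0,0,0.05,0],[-1,0,0,0.07,0],[-1,0,0,0.07,0],[-1,0,0,0.07,0]]'; python3 -m handwheel '[[-1,0,0,0.01,0],[-1,0,0,0.02,0],[-1,0,0,0.02,0],[-1,0,0,0.02,0]]'
```

```text
time: 2.9
ee_pos: [592.1, -229.2, 220.3]
eef_rot: [-3.14, 0.087, 0.001]
wrist_force: [0.7, 0.6, 0.5]
width: 0.7
gripper_force: 0.0
time: 3.3
ee_pos: [592.2, -229.4, 210.6]
eef_rot: [3.14, -0.088, 0.0]
wrist_force: [0.1, -0.8, 4.8]
width: 0.6
gripper_force: 1.8
```

```bash
python3 -m handwheel '[[-1,0,0,0.008,0],[-1,0,0,0.015,0],[-1,0,0,0.015,0],[-1,0,0,0.015,0],[-1,0,0,0.015,0],[-1,0,0,0.015,0]]'
python3 - <<'E'
from plant import bot;from h import *
o=bot.get_obs();print(o["ee_pos"],o["wrist_force"])
H=np.array([571,-71.]);r=o["ee_pos"][:2]-H
for d in (.05,.1,.15,.2,.25,.3,.35,.4,.5,.6,.7,.8,.9,1.0):
    c,s=np.cos(d),np.sin(d);q=H+np.array([[c,s],[-s,c]])@r
    print(d,end=" ");plan(o,[(*q,o["ee_pos"][2],-.056-d)])
E
```

```text
time: 3.9
ee_pos: [592.1, -229.4, 203.1]
eef_rot: [3.14, -0.088, 0.0]
wrist_force: [-0.8, -1.8, 4.8]
width: 0.3
gripper_force: 2.6
[ 592.12167831 -229.40709435  203.07857655] [-0.75730652 -1.77882379  4.80474823]
0.05 [-0.0158  0.0026 -0.    ] 0.032
0.1 [-0.0316  0.0044 -0.    ] 0.064
0.15 [-0.0476  0.0054 -0.    ] 0.096
0.2 [-0.0636  0.0056 -0.    ] 0.127
0.25 [-0.0795  0.005  -0.    ] 0.159
0.3 [-0.0955  0.0037 -0.    ] 0.191
0.35 [-0.1113  0.0015 -0.    ] 0.223
0.4 [-0.127  -0.0015 -0.    ] 0.255
0.5 [-0.1578 -0.0097 -0.    ] 0.318
0.6 [-0.1877 -0.021  -0.    ] 0.382
0.7 [-0.2163 -0.0353 -0.    ] 0.446
0.8 [-0.2434 -0.0523 -0.    ] 0.509
0.9 [-0.2686 -0.0719 -0.    ] 0.573
1.0 [-0.2917 -0.094  -0.    ] 0.637
```

```bash
python3 -m handwheel '[[-1,-0.008,0.0013,0,0.016],[-1,-0.016,0.0026,0,0.032],[-1,-0.024,0.0035,0,0.048],[-1,-0.032,0.0044,0,0.064],[-1,-0.040,0.005,0,0.08],[-1,-0.048,0.0054,0,0.096],[-1,-0.056,0.0055,0,0.112],[-1,-0.064,0.0056,0,0.127],[-1,-0.08,0.005,0,0.159],[-1,-0.0955,0.0037,0,0.191],[-1,-0.0955,0.0037,0,0.191]]'
python3 - <<'E'
from plant import bot;from h import *
o=bot.get_obs();R=Ro.from_rotvec(o["eef_rot"]).as_matrix();print(np.arctan2(R[1,0],R[0,0]))
t=bot.snapshot("top")["image"][160:260,330:480,::-1];s=bot.snapshot("side")["image"][100:230,260:400,::-1]
cv2.imwrite("pics/c3.png",np.hstack([cv2.resize(t,(450,300),interpolation=2),cv2.resize(s,(323,300),interpolation=2)]))
E
```

```text
time: 5.0
ee_pos: [543.6, -228.6, 203.2]
eef_rot: [3.091, -0.559, -0.0]
wrist_force: [-0.8, -0.7, 5.5]
width: 0.3
gripper_force: 2.6
-0.3579800631804906
```

View pics/c3.png

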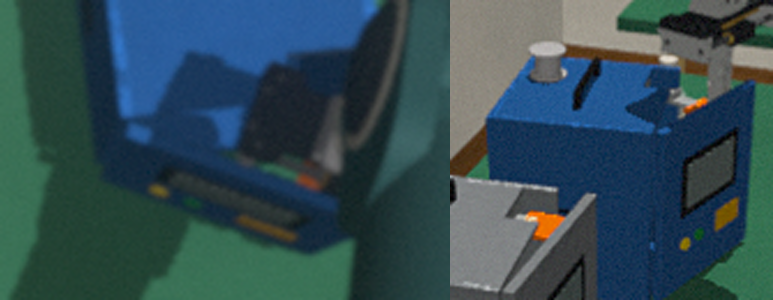

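The door has followed the finger (front bottom edge now tilted about 20° at (110–310, 180–250) in the top view), and the finger still sits on the orange pad behind it. Planning the rest of the arc.

```bash
python3 - <<'E'
from plant import bot;from h import *
o=bot.get_obs()
H=np.array([571,-71.]);r=o["ee_pos"][:2]-H
for d in np.arange(.1,.75,.1):
    c,s=np.cos(d),np.sin(d);q=H+np.array([[c,s],[-s,c]])@r
    print(d,end=" ");plan(o,[(*q,o["ee_pos"][2],-.358-d)])
E
```

```text
0.1 [-0.0317  0.0044  0.    ] 0.065
0.2 [-0.0636  0.0055  0.    ] 0.129
0.30000000000000004 [-0.0955  0.0035  0.    ] 0.192
0.4 [-0.1271 -0.0017  0.    ] 0.256
0.5 [-0.1579 -0.01    0.    ] 0.32
0.6 [-0.1878 -0.0213 -0.    ] 0.383
0.7000000000000001 [-0.2164 -0.0356 -0.    ] 0.447
```

```bash
python3 -m handwheel '[[-1,-0.016,0.0026,0,0.032],[-1,-0.032,0.0044,0,0.064],[-1,-0.048,0.0053,0,0.096],[-1,-0.0636,0.0055,0,0.128],[-1,-0.08,0.005,0,0.16],[-1,-0.0955,0.0035,0,0.192],[-1,-0.111,0.0012,0,0.224],[-1,-0.127,-0.0017,0,0.256],[-1,-0.1425,-0.0055,0,0.288],[-1,-0.158,-0.01,0,0.32],[-1,-0.173,-0.0153,0,0.352],[-1,-0.188,-0.0213,0,0.383],[-1,-0.2025,-0.028,0,0.415],[-1,-0.2164,-0.0356,0,0.447],[-1,-0.2164,-0.0356,0,0.447],[-1,-0.2164,-0.0356,0,0.447],[-1,-0.2164,-0.0356,0,0.447]]'
python3 - <<'E'
from plant import bot;from h import *
o=bot.get_obs();print(o["q"].round(2))
t=bot.snapshot("top")["image"][140:290,300:480,::-1];s=bot.snapshot("side")["image"][80:260,260:440,::-1]
cv2.imwrite("pics/c4.png",np.hstack([cv2.resize(t,(450,375),interpolation=2),cv2.resize(s,(350,375),interpolation=2)]))
E
```

```text
time: 6.8
ee_pos: [448.6, -174.2, 202.9]
eef_rot: [2.712, -1.585, -0.001]
wrist_force: [-2.5, -1.7, 5.6]
width: 0.1
gripper_force: 2.7
[ 0.41  0.17 -0.12  1.96  0.02  1.02 -2.34]
```

View pics/c4.png

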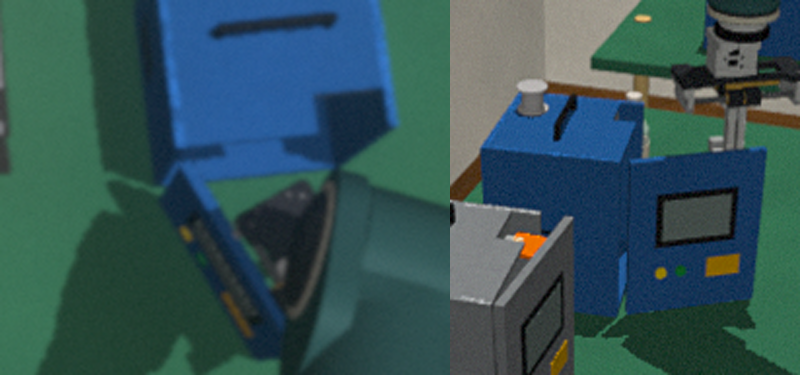

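The door is open about 60° (its top edge runs (165, 180) → (275, 350) in the top view), and the grey box is untouched. Lifting off.

```bash
python3 -m handwheel '[[-1,0,0,-0.02,0],[-1,0,0,-0.05,0],[-1,0,0,-0.1,0],[-1,0,0,-0.2,0],[-1,0,0,-0.3,0],[-1,0,0,-0.3,0],[-1,0,0,-0.3,0],[-1,0.1,-0.1,-0.3,0],[-1,0.2,-0.2,-0.3,0],[-1,0.2,-0.2,-0.3,0],[-1,0.2,-0.2,-0.3,0],[-1,0.2,-0.2,-0.3,0],[-1,0.2,-0.2,-0.3,0]]'
python3 - <<'E'
from plant import bot;from h import *
t=bot.snapshot("top");d=t["image"][80:300,180:500,::-1];s=bot.snapshot("side")["image"][80:260,180:440,::-1]
cv2.imwrite("pics/c5.png",np.hstack([cv2.resize(d,(480,330),interpolation=2),cv2.resize(s,(320,330),interpolation=2)]))
E
```

```text
time: 8.2
ee_pos: [584.5, -211.9, 352.7]
eef_rot: [2.712, -1.585, -0.002]
wrist_force: [0.3, 0.1, 0.4]
width: 0.4
gripper_force: 0.0
```

View pics/c5.png

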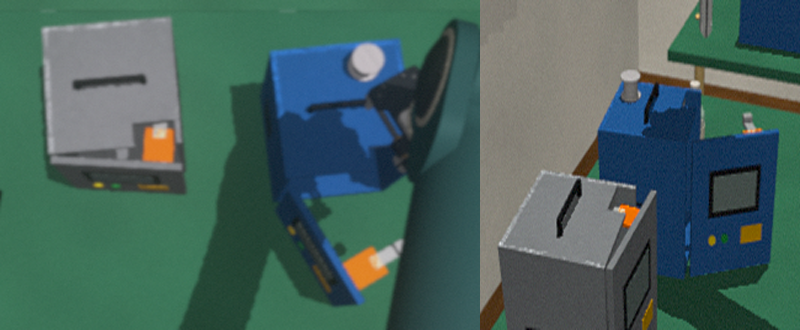

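The blue door stands open about 55–60° ((280, 195) → (350, 300) in the top view), its pad is up, the gripper is clear above, and the grey door is still ajar on its catch. Handing in.

```bash
python3 -c "
from plant import bot
print(bot.job_done())"
```

```text
the job is handed in; nothing more can be done
None
```

The blue door's catch was pressed, the door pulled off it and left open about 55–60°, with the catch released, the gripper clear and the grey box still on its catch; the job is handed in, but no verdict came back.

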